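Change the batch in the bench polisher

TASK

Change the batch in the blue vibratory polisher: switch its yellow isolator off, pull the slide gate under the hopper so that all the finished brass paperweights drop into the white catch tray, then push the gate fully shut. Load every dull grey raw paperweight into the hopper through its open top, and only when all are in, switch the isolator back on. Never have the gate open while the isolator is on, leave the finished pieces in the tray, and do not disturb the other things on the bench.

Things in the scene. Friction and masses are not known exactly. Their poses are not given: they have to be found in the camera images.
- hopper: Fixed blue polisher; origin: centre of its underside on the table. White catch tray 180 x 180 mm, walls 40 mm high. Above it on four legs a square hopper on the origin's z axis: inner 110 x 110 mm from z = 110 mm (top of the shut gate) to 163, flaring to a mouth about 160 x 160 at z = 205. Grey motor to y = +138 mm at z = 109 to 161. The gate comes out on the -y side.
- gate (a joint): Slide gate, the floor of the hopper: a 6 mm steel plate; 0 m = fully shut, 0.12 m = fully open (stop at each end). It slides along the hopper's -y to open; friction about 2 N, stays where it is left.
- gate_knob (a point): Centre of the top of the gate's red upright knob, a round post 22 mm in diameter and 65 mm tall that stands on the gate plate outside the hopper; its top is 175 mm above the table; with the gate shut it is 170 mm from the hopper's centre along the hopper's -y. Axes as the hopper's.
- isolator (a joint): Over-centre toggle of the isolator: 0 rad = OFF (leans 0.55 rad to the base's -x, over the black plate), 1.1 rad = ON (leans 0.55 rad to the base's +x, over the green plate). Once past upright (0.55) it falls by itself to that side and rests on its stop; about 2 N at the ball moves it.
- isolator_base: Fixed yellow isolator box 100 x 70 x 45 mm (x, y, z); origin at the centre of its underside. The toggle pivots about the y axis through the middle of its top (z = 45 mm); green plate on the +x end = ON, black plate on the -x end = OFF.
- isolator_tip (a point): Centre of the toggle's red ball, 28 mm in diameter, at the end of a 12 mm rod, 75 mm from the pivot (109 mm above the table at ON or OFF, 120 mm when upright).
- raw1: Raw (to be polished): dull dark grey bar-shaped paperweight casting 72 x 24 x 20 mm (x, y, z), about 180 g; origin at the centre of its 72 x 24 underside, x along its length. Lies on the brown board (5 mm thick) on the robot's right. Three to five raw pieces are present; the state gives None for an absent one.
- raw2: Raw (to be polished): dull dark grey bar-shaped paperweight casting 72 x 24 x 20 mm (x, y, z), about 180 g; origin at the centre of its 72 x 24 underside, x along its length. Lies on the brown board (5 mm thick) on the robot's right. Three to five raw pieces are present; the state gives None for an absent one.
- raw3: Raw (to be polished): dull dark grey bar-shaped paperweight casting 72 x 24 x 20 mm (x, y, z), about 180 g; origin at the centre of its 72 x 24 underside, x along its length. Lies on the brown board (5 mm thick) on the robot's right. Three to five raw pieces are present; the state gives None for an absent one.
- raw4: Raw (to be polished): dull dark grey bar-shaped paperweight casting 72 x 24 x 20 mm (x, y, z), about 180 g; origin at the centre of its 72 x 24 underside, x along its length. Lies on the brown board (5 mm thick) on the robot's right. Three to five raw pieces are present; the state gives None for an absent one.
- raw5: Raw (to be polished): dull dark grey bar-shaped paperweight casting 72 x 24 x 20 mm (x, y, z), about 180 g; origin at the centre of its 72 x 24 underside, x along its length. Lies on the brown board (5 mm thick) on the robot's right. Three to five raw pieces are present; the state gives None for an absent one.
- done1: Finished: bright brass bar-shaped paperweight casting 72 x 24 x 20 mm (x, y, z), about 180 g; origin at the centre of its 72 x 24 underside, x along its length. Starts lying on the gate inside the hopper. Two or three are present; None for an absent one.
- done2: Finished: bright brass bar-shaped paperweight casting 72 x 24 x 20 mm (x, y, z), about 180 g; origin at the centre of its 72 x 24 underside, x along its length. Starts lying on the gate inside the hopper. Two or three are present; None for an absent one.
- done3: Finished: bright brass bar-shaped paperweight casting 72 x 24 x 20 mm (x, y, z), about 180 g; origin at the centre of its 72 x 24 underside, x along its length. Starts lying on the gate inside the hopper. Two or three are present; None for an absent one.
- wool_tin: Low white and blue tin of grey steel wool, 84 mm across, 58 mm high; origin at the centre of its underside. Not part of the job.
- polish_jar: Glass polish jar with a paper label, 60 mm across, 80 mm high; origin at the centre of its underside. Not part of the job.
- dish: White ceramic bowl, 90 mm across, 35 mm high; origin at the centre of its underside. Not part of the job.
- board: Brown hardboard work board 280 x 260 x 5 mm lying on the table, fixed; origin at the centre of its underside.
Things that resemble listed ones, but are neither listed nor needed, are in the scene too. Leave any red look-alike of the raw2 alone. What is shaped like the raw1 but red is not meant.

How it is judged:
By the outcome, as a careful person would: the job done as asked, in the order asked, and still so for the second after the job is handed in, with the robot touching nothing.
Of raw1, raw2, raw3, raw4, raw5 only 3 to 5 are there at a start; the rules pass over those that are not, and their reading is None.
Of done1, done2, done3 only 2 to 3 are there at a start; the rules pass over those that are not, and their reading is None.
At some moment in a run one of raw1, raw2, raw3, raw4, raw5 may be knocked a few centimetres aside while the robot is not near it.
Once in a run the grip may slacken for a moment while it holds something.
It also fails if it takes over 210 s, if anything falls off the work surface, if the arm or the gripper's body presses on something with over 40 N, if the wrist force passes 120 N, or if a joint passes its speed limit or range.

ROBOT

A 7-joint arm with a two-finger parallel gripper is mounted at the origin on the work surface. World frame = base frame: x ahead of the robot, y to its left, z up, the work surface at z = 0. Lengths are in m, angles in rad, forces in N, time in s.
With the tool pointing down it reaches from about 0.425 to 0.925 m from the base axis. Payload 6.8 kg.
Tool frame: the origin (TCP) lies at the very end of the fingers, on their centre line; the grasp point (between the pads) lies 19 mm behind it; z points along the fingers, y is the line along which they close (so a half turn about z gives the same grasp; the last joint's range is limited). The gripper opens to 85 mm and grips with 20 to 120 N. Pads are 22 mm wide; open, the fingers measure 114 mm over their backs; the gripper's body (76 mm by 85 mm) begins 54 mm behind the grasp point. The pads swing forward as they close: fully open they stand 13 mm farther back than shut.
Start: joints at [1.063, 0.477, 0.022, 1.555, -0.011, 1.109, -0.083], TCP at [0.263, -0.622, 0.231] pointing down, gripper open.
Joint ranges: [-2.96, 2.96], [-0.34, 2.1], [-1.41, 1.46], [0.24, 2.44], [-1.37, 4.51], [0.17, 1.92], [-2.96, 2.96]. Speed limits (rad/s): [2.39, 2.39, 3.14, 3.14, 3.14, 3.14, 3.14].

INTERFACE

Orientations are given as a rotation vector (axis times angle).
In Python, from bench import r gives the robot as it stands.
- The arm moves only by the tool play_rows, never from a script. Its argument "targets" is text: rows parted by semicolons, each of 5 numbers parted by spaces: the closure, from -1 (fully open) to 1 (shut), then the shift along the tool's x, y, z in m, then the turn about the tool's z in rad. In form: gripper dx dy dz spin; .... A call has 1 to 8 rows; each row is the pose to reach, as a shift and turn from the pose commanded when the call began, along the tool's axes at that moment; what a row does not reach only later rows make up. A row lasts 1/12 s, in which the tool goes at most 41.7 mm and 7.16 degrees, less where a joint would pass 70% of its speed; a pose out of reach is approached as far as the arm can. A call with a gripper value outside its range is refused whole. The fingers move at their own pace and stop on an object; "squeeze" is the grip in N (left out, the last holds). Time passes only in rows, so rows that repeat a pose let the fingers close. It gives the time, the measured TCP pose, the force, the opening and the grip force at its end, in the units of the state.
- r.get_obs(): the state, without advancing time (a new reading comes with each control period).
- r.grab_frame(name): name is "side" or "top" or "wrist"; returns the picture (420x560x3 uint8, red, green, blue); there is no depth.
- r.camera_info(name): a dict with "fov_y" (degrees; the focal length in pixels is half the picture's height over the tangent of half this angle, whatever the lens; pixels are square), "cx", "cy" (the principal point, pixels), "position" and "rotation" of the camera in the world. Camera axes: x right, y down, z forward; pixel columns grow to the right and rows downward; lengths in m; the calibration is good to about 2 mm. A picture is of the moment at which its call begins: read the wrist's pose just before it. camera_info takes no time and is no camera call; for the wrist camera it gives the pose at the moment of the call.
- r.hand_in(): hands the job in; it is judged then, once.
The state is a dict: "clock": time; "joints": joint angles; "qvel": joint speeds; "tau": joint torques, N m; "tcp_pos": TCP position; "orientation": TCP orientation; "contact_force": force on the tool from outside, world axes, zero at the start; "moment": the same for the moment, N m; "grip_width": finger opening in m; "gripper_force": force on a finger pad.
Only numpy, scipy, OpenCV 4.12 (cv2) and the standard library are available. Lean on these libraries where they do the work, as an engineer would, in place of code of your own. Each camera call takes 0.05 s, during which the arm holds its last target. There are 200 camera calls.

## Working session

There is one attempt and no reset: what is moved stays moved. The work goes in short steps, Python scripts to look and compute and a tool call to move; the robot and the scene stay as the last step left them, time stands still between calls to the robot, and variables do not carry over. Pictures are saved under pics/ and viewed, at most 14 in all, crops included, and the job is handed in when it is done.

Besides the shell and the picture viewer there is one more tool, called after "Call:" as a command line: name --argument value ..., lists and objects as JSON in quotes. play_rows: Moves the arm, as the interface text tells. Its arguments: {"type":"object","properties":{"targets":{"type":"string"},"squeeze":{"type":"number"}},"required":["targets"]}

```bash
ls; mkdir -p pics
python3 - <<'E'
from bench import r
import cv2
print(r.get_obs())
for n in ("top","side"):
    print(n,r.camera_info(n)); cv2.imwrite(f"pics/{n}0.png",r.grab_frame(n)[:,:,::-1])
E
```

```text
pics
{'clock': 0.0, 'joints': array([ 1.06286772,  0.47780818,  0.02236412,  1.55643242, -0.01147029,
        1.10932757, -0.08307355]), 'qvel': array([-1.65192075e-03, -1.60981152e-04,  7.31103177e-04, -3.72448352e-04,
       -5.82864308e-04, -6.41231544e-05, -7.95942980e-04]), 'tau': array([-2.41280293e-05, -5.96447539e+01,  1.60782505e+00, -2.81192994e+01,
        1.25015658e-02,  9.33681760e-03,  1.27766094e-05]), 'tcp_pos': array([ 0.26248525, -0.62123212,  0.23032883]), 'orientation': array([-3.07727877e+00, -6.23584557e-01,  8.43036391e-04]), 'contact_force': array([-0.271318  ,  0.55630281, -0.672103  ]), 'moment': array([ 0.01861525, -0.00202721,  0.08698807]), 'gripper_force': 0.0, 'grip_width': 0.08553197081931872}
top {'fov_y': 56.63611029811713, 'cx': 279.2711214365144, 'cy': 209.30307177180842, 'position': array([ 0.3216287 , -0.07387124,  1.30580584]), 'rotation': array([-2.10359472,  2.09983012, -0.22895619])}
side {'fov_y': 53.05566321852616, 'cx': 278.46641510174635, 'cy': 210.37852718042697, 'position': array([ 0.57817454, -0.84223838,  0.97522429]), 'rotation': array([-2.40812506, -0.02785374, -0.00807559])}
```

View pics/top0.png

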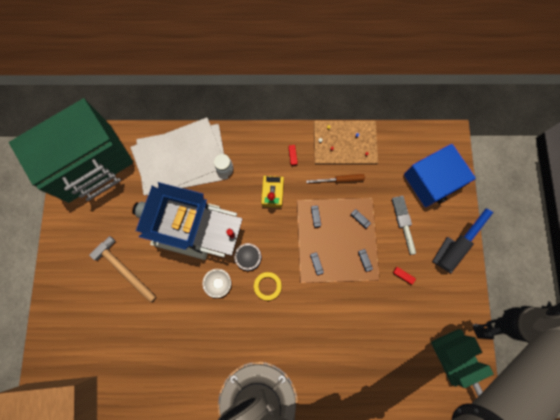

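View pics/side0.png

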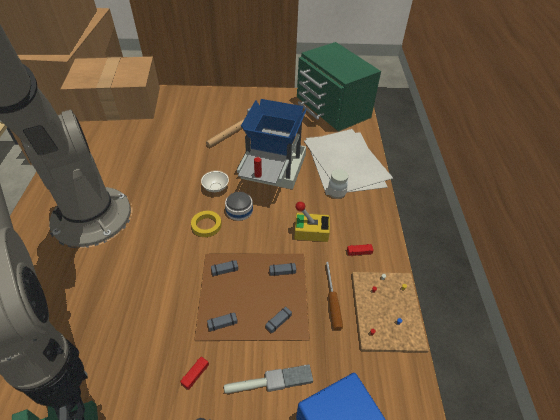

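Top: hopper about (173,217) with two brass pieces in it, the gate knob at (230,233), the isolator at (272,192) with its ball toward the green plate (ON), and four grey bars on the board at (315,216), (360,219), (316,263) and (365,260). The red look-alikes are at (293,155) and (404,275).

```bash
cat > h.py <<'E'
from bench import r
import cv2, numpy as np
from scipy.spatial.transform import Rotation as R
def ray(ci,uv,H=420):
    f=H/2/np.tan(np.radians(ci["fov_y"]/2))
    d=np.array([(uv[0]-ci["cx"])/f,(uv[1]-ci["cy"])/f,1.])
    return np.array(ci["position"]),R.from_rotvec(ci["rotation"]).as_matrix()@d
def onz(ci,uv,z):
    p,d=ray(ci,uv); return (p+d*(z-p[2])/d[2])
def tri(c1,u1,c2,u2):
    p,d=ray(c1,u1);q,e=ray(c2,u2)
    s=np.linalg.lstsq(np.c_[d,-e],q-p,rcond=None)[0]
    a,b=p+d*s[0],q+e*s[1]; return (a+b)/2,np.linalg.norm(a-b)
def blobs(m,mn=25):
    cs,_=cv2.findContours(m.astype(np.uint8)*255,cv2.RETR_EXTERNAL,cv2.CHAIN_APPROX_NONE)
    return [c for c in cs if cv2.contourArea(c)>=mn]
def hsv(im): return cv2.cvtColor(im,cv2.COLOR_RGB2HSV)
def rng(h,lo,hi): return cv2.inRange(h,np.array(lo),np.array(hi))>0
def red(h): return rng(h,(0,150,70),(6,255,255))|rng(h,(172,150,70),(180,255,255))
def cen(c):
    m=cv2.moments(c); return (m["m10"]/m["m00"],m["m01"]/m["m00"])
def tool(p):  # world point -> tool-axis shift from the present TCP
    o=r.get_obs(); return R.from_rotvec(o["orientation"]).as_matrix().T@(np.array(p)-o["tcp_pos"])
def bars(ci,im,poly=None,z=.025):
    h=hsv(im); out=[]
    m=rng(h,(0,0,40),(180,90,170))
    if poly is not None:
        pm=np.zeros(m.shape,np.uint8); cv2.fillPoly(pm,[np.int32(poly)],1); m&=pm>0
    for c in blobs(m,60):
        w=np.array([onz(ci,p[0],z)[:2] for p in c])*1000
        (cx,cy),(a,b),t=cv2.minAreaRect(w.astype(np.float32))
        if a<b: a,b,t=b,a,t+90
        out.append((round(cx),round(cy),round(a),round(b),round((t+90)%180-90)))
    return out
E
python3 - <<'E'
from h import *
ct,cs=r.camera_info("top"),r.camera_info("side")
t=cv2.imread("pics/top0.png")[:,:,::-1].copy(); s=cv2.imread("pics/side0.png")[:,:,::-1].copy()
for n,im in(("top",t),("side",s)):
    print(n,"red",[(np.round(cen(c),1).tolist(),cv2.contourArea(c),cv2.boundingRect(c)) for c in blobs(red(hsv(im)),12)])
    h=hsv(im)
    for nm,lo,hi in(("yellow",(22,150,80),(32,255,255)),("green",(40,120,60),(80,255,255)),("blue",(105,120,30),(125,255,255))):
        print(nm,[(np.round(cen(c),1).tolist(),cv2.contourArea(c),np.round(cv2.boxPoints(cv2.minAreaRect(c))).tolist()) for c in blobs(rng(h,lo,hi),25)])
print(bars(ct,t,[(300,201),(376,201),(377,280),(302,280)]))
print(bars(cs,s,[(206,256),(304,256),(308,336),(200,336)]))
k=np.array
big=cv2.resize(t[130:300,120:290],None,fx=3.5,fy=3.5,interpolation=cv2.INTER_CUBIC);cv2.imwrite("pics/tc.png",big[:,:,::-1])
big=cv2.resize(s[95:245,200:360],None,fx=3.7,fy=3.7,interpolation=cv2.INTER_CUBIC);cv2.imwrite("pics/sc.png",big[:,:,::-1])
E
```

```text
top red [([403.9, 275.3], 159.5, (393, 267, 23, 18)), ([230.0, 232.8], 28.0, (227, 229, 7, 9)), ([270.7, 195.7], 25.5, (268, 192, 6, 8)), ([292.6, 155.0], 121.0, (289, 145, 9, 21))]
yellow [([267.3, 285.9], 545.5, [[254.0, 273.0], [280.0, 273.0], [280.0, 299.0], [254.0, 299.0]]), ([272.0, 192.7], 455.0, [[261.0, 205.0], [263.0, 176.0], [283.0, 177.0], [281.0, 206.0]])]
green [([475.0, 375.8], 243.5, [[459.0, 378.0], [486.0, 365.0], [491.0, 373.0], [463.0, 387.0]]), ([463.8, 365.3], 92.0, [[448.0, 372.0], [473.0, 357.0], [476.0, 362.0], [451.0, 377.0]]), ([272.0, 200.5], 39.0, [[265.0, 198.0], [278.0, 198.0], [278.0, 203.0], [265.0, 203.0]]), ([74.2, 165.6], 178.0, [[37.0, 185.0], [110.0, 141.0], [113.0, 145.0], [39.0, 189.0]]), ([59.2, 140.9], 4032.0, [[9.0, 143.0], [85.0, 98.0], [109.0, 139.0], [34.0, 184.0]])]
blue [([478.0, 224.4], 256.0, [[463.0, 236.0], [486.0, 207.0], [493.0, 212.0], [470.0, 241.0]]), ([171.7, 215.7], 3022.0, [[135.0, 234.0], [152.0, 179.0], [208.0, 196.0], [191.0, 251.0]]), ([438.8, 175.1], 2360.0, [[402.0, 171.0], [453.0, 141.0], [475.0, 178.0], [425.0, 209.0
[... 249 characters left out ...]
6.0, (254, 157, 7, 20))]
yellow [([314.2, 229.0], 631.0, [[294.0, 239.0], [296.0, 212.0], [330.0, 215.0], [328.0, 241.0]]), ([205.7, 223.4], 596.0, [[191.0, 211.0], [220.0, 211.0], [220.0, 236.0], [191.0, 236.0]])]
green [([299.9, 220.9], 73.5, [[296.0, 227.0], [297.0, 214.0], [304.0, 215.0], [303.0, 228.0]])]
blue [([340.3, 402.5], 2476.5, [[297.0, 373.0], [384.0, 373.0], [384.0, 419.0], [297.0, 419.0]]), ([272.4, 125.0], 2308.5, [[237.0, 145.0], [247.0, 96.0], [306.0, 107.0], [296.0, 157.0]])]
[(430, -189, 73, 25, 18), (442, -348, 71, 26, 18), (581, -338, 68, 27, 46), (589, -189, 73, 25, 8)]
[(444, -357, 72, 32, 19), (582, -347, 77, 29, 46), (590, -199, 73, 34, 9), (433, -198, 71, 36, 16)]
```

View pics/tc.png

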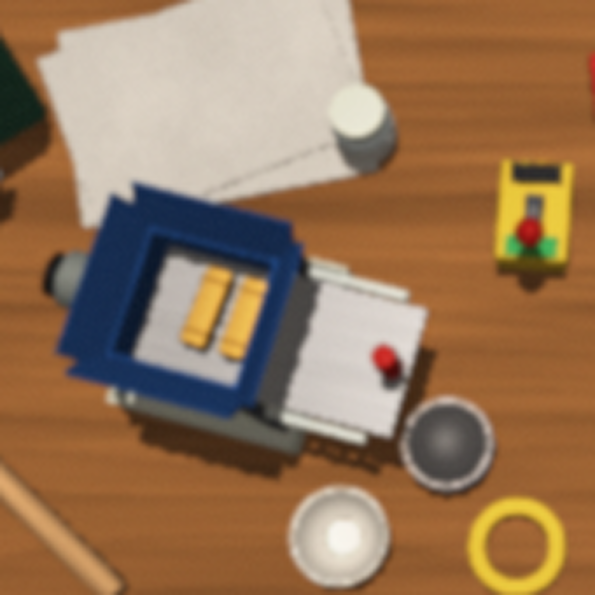

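View pics/sc.png

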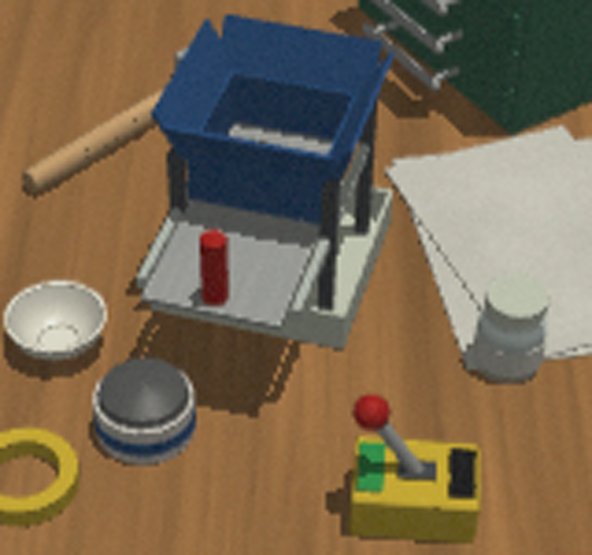

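Run:
```python
from h import *
np.set_printoptions(precision=4,suppress=True)
ct,cs=r.camera_info("top"),r.camera_info("side")
k=onz(ct,(229.2,231.6),.175); print("knob",k,tri(ct,(229.2,231.6),cs,(257.5,159.5)))
hc=onz(ct,(171.6,215),.205); print("hop",hc, np.linalg.norm((k-hc)[:2]), "dir -y deg",np.degrees(np.arctan2(*(k-hc)[[1,0]])))
a,b,c,d=[onz(ct,p,.205) for p in((135,234),(152,179),(208,196),(191,251))]
print("rim edges",np.linalg.norm(a-b),np.linalg.norm(b-c),np.degrees(np.arctan2(*(c-b)[[1,0]])),np.degrees(np.arctan2(*(d-a)[[1,0]])))
print("ball",tri(ct,(270.9,195.8),cs,(300,205.9)),onz(ct,(270.9,195.8),.109))
g=onz(ct,(530/3.5+120,245/3.5+130),.046);bl=onz(ct,(537/3.5+120,173/3.5+130),.046); print("green",g,"black",bl,np.degrees(np.arctan2(*(g-bl)[[1,0]])))
for n,p,z in(("tin",(447,443),.058),("dish",(339,537),.035),("jar",(357,110),.08)): print(n,onz(ct,(p[0]/3.5+120,p[1]/3.5+130),z))
print(R.from_rotvec(r.get_obs()["orientation"]).as_matrix())
```

```text
knob [0.5096 0.0792 0.175 ] (array([0.5113, 0.0802, 0.1688]), np.float64(0.001304639373980502))
hop [0.553  0.2432 0.205 ] 0.16963600732508508 dir -y deg -104.7938374186811
rim edges 0.16818949157829902 0.17548675252151902 -107.1267628095485 -106.54265867263176
ball (array([ 0.6363, -0.0407,  0.1064]), np.float64(0.00034830971982286976)) [ 0.6358 -0.0407  0.109 ]
green [ 0.6379 -0.0408  0.046 ] black [ 0.7094 -0.0471  0.046 ] 174.99620064263078
tin [0.4484 0.0334 0.058 ]
dish [0.3646 0.1326 0.035 ]
jar [0.7611 0.1232 0.08  ]
[[ 0.9211  0.3892 -0.0007]
 [ 0.3892 -0.9211  0.0015]
 [-0.0001 -0.0017 -1.    ]]
```

Hopper–knob distance 169.6 mm (170 expected), ball height and bar sizes check out. Moving toward the isolator, squaring the tool to the world axes.

Call:
play_rows --targets "1 0.256 -0.196 -0.02 0.4;1 0.256 -0.196 -0.02 0.4;1 0.256 -0.196 -0.02 0.4;1 0.256 -0.196 -0.02 0.4;1 0.256 -0.196 -0.02 0.4;1 0.256 -0.196 -0.02 0.4;1 0.256 -0.196 -0.02 0.4;1 0.256 -0.196 -0.02 0.4" --squeeze 60

```text
clock: 0.77
tcp_pos: [0.4238, -0.3378, 0.2513]
orientation: [-3.141, -0.004, -0.0]
contact_force: [0.9, 0.3, -0.2]
grip_width: -0.0004
gripper_force: 0.0
```

Call:
play_rows --targets "1 0.166 -0.298 0 0;1 0.166 -0.298 0 0;1 0.166 -0.298 0 0;1 0.166 -0.298 0 0;1 0.166 -0.298 0 0;1 0.166 -0.298 0 0;1 0.166 -0.298 0 0;1 0.166 -0.298 0 0"

```text
clock: 1.43
tcp_pos: [0.5849, -0.0486, 0.2511]
orientation: [3.141, -0.001, -0.001]
contact_force: [-0.0, -1.1, 0.4]
grip_width: 0.0001
gripper_force: 0.0
```

Call:
play_rows --targets "1 0 0 0.04 0;1 0 0 0.08 0;1 0 0 0.11 0;1 0 0 0.135 0;1 0 0 0.15 0;1 0 0 0.15 0;1 0 0 0.15 0"

```text
clock: 2.02
tcp_pos: [0.5839, -0.0504, 0.1006]
orientation: [-3.142, 0.0, 0.004]
contact_force: [0.2, -0.2, -0.3]
grip_width: -0.0
gripper_force: 0.0
```

Call:
play_rows --targets "1 0.01 -0.007 0 0;1 0.02 -0.007 0 0;1 0.035 -0.007 0 0;1 0.047 -0.007 -0.004 0;1 0.057 -0.007 -0.004 0;1 0.067 -0.007 -0.004 0;1 0.077 -0.007 -0.004 0;1 0.082 -0.007 -0.004 0"

```text
clock: 2.68
tcp_pos: [0.6696, -0.0429, 0.107]
orientation: [-3.141, -0.0, -0.006]
contact_force: [-0.0, 0.0, -0.1]
grip_width: -0.0001
gripper_force: 0.0
```

Call:
play_rows --targets "1 0 0 0 0;1 -0.03 0 0 0;1 -0.07 0 0 0;1 -0.08 0 -0.03 0;1 -0.08 0 -0.07 0;1 -0.08 0 -0.11 0;1 -0.08 0 -0.13 0;1 -0.08 0 -0.13 0"

```text
clock: 3.35
tcp_pos: [0.5896, -0.0432, 0.242]
orientation: [3.141, -0.0, 0.017]
contact_force: [0.2, -0.4, 0.1]
grip_width: -0.0001
gripper_force: 0.0
```

Run:
```python
from h import *
ct,cs=r.camera_info("top"),r.camera_info("side")
t,s=r.grab_frame("top"),r.grab_frame("side")
for im in(t,s): print([(np.round(cen(c),1).tolist(),cv2.contourArea(c)) for c in blobs(red(hsv(im)),8)])
cv2.imwrite("pics/s1.png",cv2.resize(s[80:260,180:400],None,fx=3,fy=3)[:,:,::-1])
```

```text
[([404.0, 275.3], 161.0), ([230.1, 233.0], 30.0), ([293.0, 154.8], 103.0)]
[([194.1, 372.6], 366.0), ([372.5, 331.3], 13.5), ([374.0, 288.5], 13.5), ([359.3, 249.3], 220.5), ([328.0, 207.9], 56.0), ([257.3, 166.5], 96.0)]
```

View pics/s1.png

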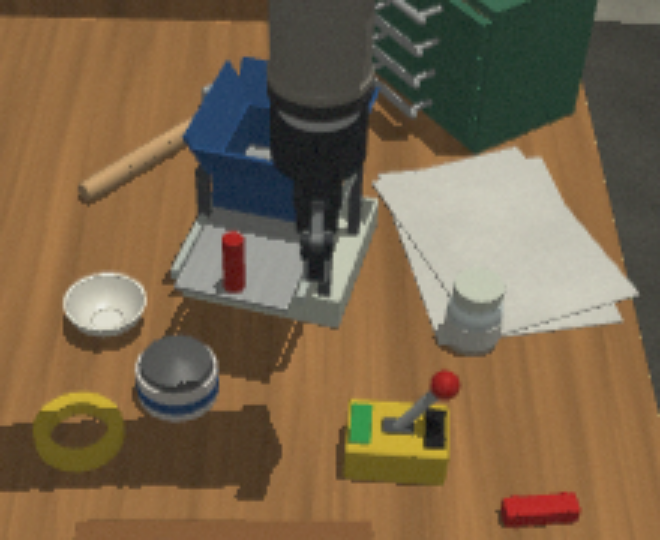

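Isolator is OFF (ball over the black plate, (445,384) in the crop). Next the gate knob.

Call:
play_rows --targets "-1 -0.079 -0.123 0 0.27;-1 -0.079 -0.123 0 0.27;-1 -0.079 -0.123 0 0.27;-1 -0.079 -0.123 0 0.27;-1 -0.079 -0.123 0 0.27;-1 -0.079 -0.123 0 0.27;-1 -0.079 -0.123 0 0.27;-1 -0.079 -0.123 0 0.27"

```text
clock: 4.12
tcp_pos: [0.5079, 0.078, 0.2346]
orientation: [3.112, -0.427, -0.001]
contact_force: [0.2, -1.4, -0.5]
grip_width: 0.0851
gripper_force: 0.0
```

Run:
```python
from h import *
o=r.get_obs();print(o["tcp_pos"],tool((.5105,.0795,.141)),np.degrees(np.arctan2(*R.from_rotvec(o["orientation"]).as_matrix()[[1,0],1])))
```

```text
[0.50790122 0.07800602 0.23460594] [ 0.00217275 -0.00222706  0.09360223] -105.61301489632268
```

Call:
play_rows --targets "-1 0.002 -0.002 0.03 0;-1 0.002 -0.002 0.06 0;-1 0.002 -0.002 0.085 0;-1 0.002 -0.002 0.094 0;-1 0.002 -0.002 0.094 0;0.6 0.002 -0.002 0.094 0;1 0.002 -0.002 0.094 0;1 0.002 -0.002 0.094 0" --squeeze 40

```text
clock: 4.78
tcp_pos: [0.5113, 0.0811, 0.1429]
orientation: [-3.112, 0.424, -0.004]
contact_force: [0.8, 0.3, -0.0]
grip_width: 0.0518
gripper_force: 0.0
```

Call:
play_rows --targets "1 0 0 0 0;1 0 0 0 0;1 0 0 0 0;1 0 0 0 0"

```text
clock: 5.12
tcp_pos: [0.5105, 0.0809, 0.1423]
orientation: [-3.113, 0.423, -0.002]
contact_force: [-2.3, -0.9, 5.8]
grip_width: 0.021
gripper_force: 38.8
```

Call:
play_rows --targets "1 0 0.02 0 0;1 0 0.045 0 0;1 0 0.07 0 0;1 0 0.09 0 0;1 0 0.105 0 0;1 0 0.114 0 0;1 0 0.119 0 0;1 0 0.121 0 0"

```text
clock: 5.78
tcp_pos: [0.4796, -0.0352, 0.1423]
orientation: [-3.111, 0.423, -0.006]
contact_force: [5.3, 6.7, 2.4]
grip_width: 0.0211
gripper_force: 41.0
```

Call:
play_rows --targets "1 0 0 0 0;1 0 0 0 0;1 0 0 0 0;1 0 0 0 0;1 0 0 0 0;1 0 0 0 0"

```text
clock: 6.28
tcp_pos: [0.4796, -0.0351, 0.1423]
orientation: [-3.113, 0.422, -0.005]
contact_force: [4.5, -0.6, 6.1]
grip_width: 0.0207
gripper_force: 41.2
```

Run:
```python
from h import *
t,s=r.grab_frame("top"),r.grab_frame("side")
a=cv2.resize(t[160:270,120:260],(560,440));b=cv2.resize(s[80:200,220:330],None,fx=3,fy=3)
cv2.imwrite("pics/g1.png",a[:,:,::-1]);cv2.imwrite("pics/g1s.png",b[:,:,::-1])
for im in(t,s): print([(np.round(cen(c),1).tolist(),cv2.contourArea(c)) for c in blobs(rng(hsv(im),(12,110,110),(26,255,255)),12)])
```

```text
[([493.7, 415.5], 92.0), ([475.8, 394.6], 25.5), ([38.2, 403.9], 2189.5), ([189.5, 225.2], 33.5), ([181.0, 223.3], 109.0), ([103.2, 193.6], 42.5), ([366.4, 260.1], 55033.0), ([130.4, 309.3], 37387.5)]
[([275.7, 131.9], 62.5), ([217.0, 313.8], 80913.0), ([11.7, 116.5], 54.0), ([371.8, 137.2], 690.0), ([277.2, 93.4], 444.5), ([166.7, 157.0], 13341.0), ([109.3, 72.0], 2278.0), ([87.1, 30.9], 267.5)]
```

View pics/g1.png

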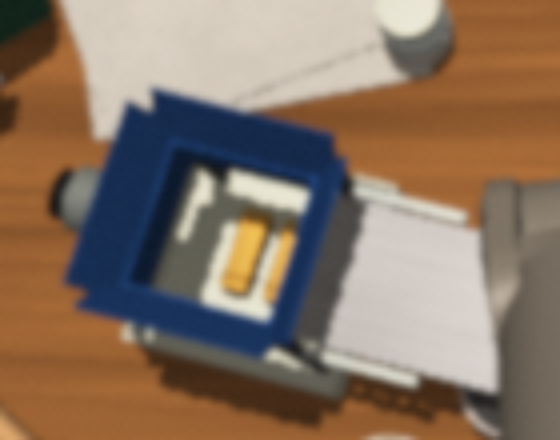

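Gate fully open, brass seen on the tray floor. Shutting it.

Call:
play_rows --targets "1 0 -0.02 0 0;1 0 -0.045 0 0;1 0 -0.07 0 0;1 0 -0.09 0 0;1 0 -0.105 0 0;1 0 -0.114 0 0;1 0 -0.12 0 0;1 0 -0.123 0 0"

```text
clock: 7.05
tcp_pos: [0.5105, 0.0809, 0.1421]
orientation: [3.108, -0.423, -0.001]
contact_force: [-4.2, -14.9, 20.0]
grip_width: 0.021
gripper_force: 43.2
```

Call:
play_rows --targets "1 0 0 0 0;1 0 0 0 0;1 0 -0.002 0 0;1 0 -0.002 0 0;1 0 -0.002 0 0"

```text
clock: 7.47
tcp_pos: [0.5105, 0.0809, 0.1422]
orientation: [3.107, -0.426, -0.002]
contact_force: [-3.6, -11.3, 16.8]
grip_width: 0.0211
gripper_force: 42.8
```

Call:
play_rows --targets "-0.3 0 0.002 0 0;-0.3 0 0.002 0 0;-0.3 0 0.002 0 0;-0.3 0 0.002 0 0;-0.3 0 0.002 -0.03 0;-0.3 0 0.002 -0.07 0;-0.3 0 0.002 -0.1 0;-0.3 0 0.002 -0.1 0"

```text
clock: 8.13
tcp_pos: [0.5137, 0.0845, 0.2472]
orientation: [-3.109, 0.422, -0.014]
contact_force: [0.6, 0.1, 0.8]
grip_width: 0.0559
gripper_force: 0.0
```

```bash
cat >> h.py <<'E'
def go(x,y,z,deg):
    o=r.get_obs(); M=R.from_rotvec(o["orientation"]).as_matrix()
    a=np.degrees(np.arctan2(M[1,0],M[0,0])); d=(a-deg+90)%180-90
    print("tcp",np.round(o["tcp_pos"],4),"xang",round(a,1),"shift",np.round(tool((x,y,z)),3),"spin",round(np.radians(d),3))
E
python3 - <<'E'
from h import *
go(.589,-.189,.15,8)
t=r.grab_frame("top");ct=r.camera_info("top")
print([np.round(onz(ct,cen(c),.175),4) for c in blobs(red(hsv(t)),10)], [np.round(cen(c),1) for c in blobs(red(hsv(t)),10)])
print(bars(ct,t,[(300,201),(376,201),(377,280),(302,280)]))
E
```

```text
tcp [0.5137 0.0845 0.2472] xang -15.4 shift [0.145 0.244 0.097] spin -0.409
[array([ 0.3838, -0.425 ,  0.175 ]), array([ 0.6925, -0.0468,  0.175 ]), array([ 0.7482, -0.1082,  0.175 ])] [array([404. , 275.3]), array([272.5, 172.2]), array([292.6, 154.9])]
[(430, -189, 73, 25, 18), (442, -348, 71, 26, 20), (581, -339, 68, 27, 44), (589, -189, 73, 25, 8)]
```

Call:
play_rows --targets "-0.3 0.145 0.244 0 -0.41;-0.3 0.145 0.244 0 -0.41;-0.3 0.145 0.244 0 -0.41;-0.3 0.145 0.244 0 -0.41;-0.3 0.145 0.244 0 -0.41;-0.3 0.145 0.244 0.05 -0.41;-0.3 0.145 0.244 0.09 -0.41;-0.3 0.145 0.244 0.097 -0.41"

```text
clock: 8.85
tcp_pos: [0.5843, -0.189, 0.1507]
orientation: [3.133, 0.216, 0.002]
contact_force: [-0.4, 0.4, -0.2]
grip_width: 0.0557
gripper_force: 0.0
```

Call:
play_rows --targets "-0.3 0 0 0 0;-0.3 0 0 0 0"

```text
clock: 9.02
tcp_pos: [0.5813, -0.1866, 0.1482]
orientation: [-3.132, -0.216, 0.011]
contact_force: [0.0, -0.4, 0.4]
grip_width: 0.0557
gripper_force: 0.0
```

Run:
```python
from h import *
go(.589,-.189,.007,8)
ci=r.camera_info("wrist");w=r.grab_frame("wrist");print(ci)
cv2.imwrite("pics/w1.png",w[:,:,::-1]); print(bars(ci,w))
```

```text
tcp [ 0.5813 -0.1866  0.1482] xang 7.9 shift [0.008 0.004 0.141] spin -0.002
{'fov_y': 67.64329513259747, 'cx': 273.533926617675, 'cy': 205.71833413222205, 'position': array([ 0.64616182, -0.17760604,  0.2903625 ]), 'rotation': array([ 2.20867593, -1.92030731, -0.2656022 ])}
[(388, -489, 65, 28, -82), (311, 49, 55, 29, -82), (423, -348, 44, 21, 41), (496, -478, 52, 6, 12), (448, 2, 41, 11, -3), (432, 36, 86, 51, -5), (468, -270, 194, 141, 73), (413, -58, 201, 196, 10), (573, -446, 37, 5, 22), (582, -335, 77, 28, 46), (588, -189, 72, 24, 8), (708, -52, 14, 13, -82), (686, -25, 60, 31, 24)]
```

View pics/w1.png

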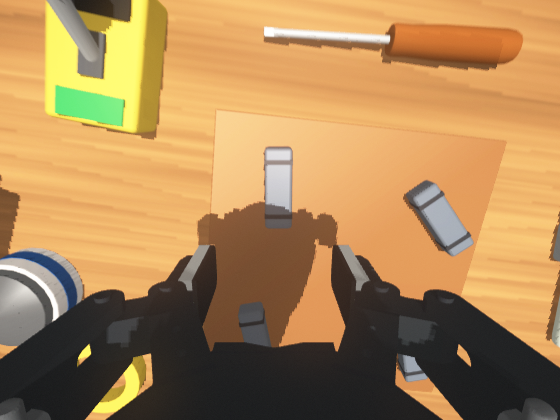

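The wrist view shows the bar at (278,187) between the finger lines and matches the top view to 1 mm. Grasping.

Call:
play_rows --targets "-0.3 0.008 0.003 0.03 0;-0.3 0.008 0.003 0.07 0;-0.3 0.008 0.003 0.105 0;-0.3 0.008 0.003 0.13 0;-0.3 0.008 0.003 0.14 0;-0.3 0.008 0.003 0.141 0;1 0.008 0.003 0.141 0;1 0.008 0.003 0.141 0" --squeeze 60

```text
clock: 9.73
tcp_pos: [0.5943, -0.1879, 0.0135]
orientation: [3.133, 0.22, 0.006]
contact_force: [-0.5, -0.4, 1.1]
grip_width: 0.0324
gripper_force: 0.0
```

Call:
play_rows --targets "1 0 0 0 0;1 0 0 0 0;1 0 0 0 0;1 0 0 -0.03 0;1 0 0 -0.07 0;1 0 0 -0.11 0;1 0 0 -0.15 0;1 0 0 -0.19 0"

```text
clock: 10.4
tcp_pos: [0.592, -0.1881, 0.2042]
orientation: [3.134, 0.219, 0.002]
contact_force: [1.5, -0.7, -3.2]
grip_width: 0.022
gripper_force: 59.6
```

Run:
```python
from h import *
o=r.get_obs();print(o["grip_width"],o["gripper_force"])
hx,hy,a=.5545,.2435,np.radians(-15.5)
for s in(1,-1): go(hx-s*.02*np.sin(a),hy+s*.02*np.cos(a),.27,-15.5)
```

```text
0.02197958270777626 59.55136835575104
tcp [ 0.592  -0.1881  0.2042] xang 8.0 shift [ 0.031 -0.451 -0.066] spin 0.41
tcp [ 0.592  -0.1881  0.2042] xang 8.0 shift [ 0.015 -0.414 -0.066] spin 0.41
```

Call:
play_rows --targets "1 0.021 -0.31 -0.07 0;1 0.021 -0.31 -0.07 0;1 0.021 -0.31 -0.07 0;1 0.021 -0.31 -0.07 0;1 0.021 -0.31 -0.07 0;1 0.021 -0.31 -0.07 0;1 0.021 -0.31 -0.07 0;1 0.021 -0.31 -0.07 0"

```text
clock: 11.07
tcp_pos: [0.5689, 0.1271, 0.2735]
orientation: [-3.131, -0.226, -0.005]
contact_force: [0.2, 0.9, -2.2]
grip_width: 0.0223
gripper_force: 59.6
```

Call:
play_rows --targets "1 0.01 -0.141 0 0.41;1 0.01 -0.141 0 0.41;1 0.01 -0.141 0 0.41;1 0.01 -0.141 0 0.41;1 0.01 -0.141 0 0.41;1 0.01 -0.141 0 0.41;1 0.01 -0.141 0 0.41;1 0.01 -0.141 0 0.41"

```text
clock: 11.73
tcp_pos: [0.5607, 0.2607, 0.2714]
orientation: [3.112, -0.426, 0.001]
contact_force: [0.2, -0.1, -2.0]
grip_width: 0.022
gripper_force: 59.6
```

```bash
cat >> h.py <<'E'
def hop(s,z):
    a=np.radians(-15.5); go(.555-s*np.sin(a),.244+s*np.cos(a),z,-15.5)
    o=r.get_obs();print(o["grip_width"],o["gripper_force"])
E
python3 -c "
from h import *
hop(.02,.135)"
```

```text
tcp [0.5607 0.2607 0.2714] xang -15.6 shift [-0.001 -0.003  0.136] spin -0.002
0.022016781808864568 59.594101309776306
```

Call:
play_rows --targets "1 -0.001 -0.002 0.04 0;1 -0.001 -0.002 0.08 0;1 -0.001 -0.002 0.115 0;1 -0.001 -0.002 0.133 0;1 -0.001 -0.002 0.136 0;1 -0.001 -0.002 0.136 0;0.2 -0.001 -0.002 0.136 0;0.2 -0.001 -0.002 0.136 0"

```text
clock: 12.4
tcp_pos: [0.5615, 0.2654, 0.1377]
orientation: [-3.11, 0.424, -0.006]
contact_force: [0.3, -0.2, -0.4]
grip_width: 0.0342
gripper_force: 0.0
```

Call:
play_rows --targets "0.2 0 0 0 0;0.2 0 0 0 0;0.2 0 0 -0.03 0;0.2 0 0 -0.07 0;0.2 0 0 -0.11 0;-0.3 0 0 -0.14 0;-0.3 0 0 -0.14 0;-0.3 0 0 -0.14 0"

```text
clock: 13.07
tcp_pos: [0.5609, 0.2658, 0.2783]
orientation: [-3.109, 0.423, -0.008]
contact_force: [0.1, -0.1, -0.8]
grip_width: 0.0559
gripper_force: 0.0
```

Run:
```python
from h import *
ct=r.camera_info("top");t=r.grab_frame("top")
print(bars(ct,t,[(300,201),(376,201),(377,280),(302,280)]))
w=r.grab_frame("wrist");cv2.imwrite("pics/w2.png",w[:,:,::-1])
go(.43,-.189,.15,18)
```

```text
[(430, -189, 73, 25, 18), (442, -348, 71, 26, 18), (581, -339, 68, 27, 44)]
tcp [0.5593 0.2647 0.2747] xang -15.5 shift [-0.003  0.472  0.125] spin -0.584
```

View pics/w2.png

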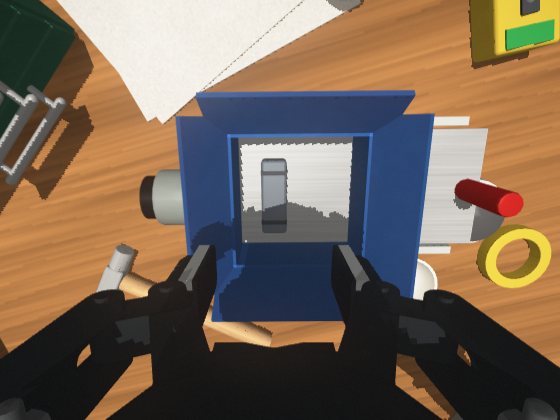

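Bar one lies flat at (274,195) in the hopper on the shut gate. Next bar.

Call:
play_rows --targets "-0.3 -0.002 0.32 0 0;-0.3 -0.002 0.32 0 0;-0.3 -0.002 0.32 0 0;-0.3 -0.002 0.32 0 0;-0.3 -0.002 0.32 0 0;-0.3 -0.002 0.32 0 0;-0.3 -0.002 0.32 0 0;-0.3 -0.002 0.32 0 0"

```text
clock: 13.83
tcp_pos: [0.4697, -0.047, 0.2735]
orientation: [3.111, -0.429, -0.005]
contact_force: [0.2, -0.1, -0.2]
grip_width: 0.0557
gripper_force: 0.0
```

Call:
play_rows --targets "-0.3 -0.001 0.152 0.08 -0.58;-0.3 -0.001 0.152 0.1 -0.58;-0.3 -0.001 0.152 0.125 -0.58;-0.3 -0.001 0.152 0.125 -0.58;-0.3 -0.001 0.152 0.125 -0.58;-0.3 -0.001 0.152 0.125 -0.58;-0.3 -0.001 0.152 0.125 -0.58;-0.3 -0.001 0.152 0.125 -0.58"

```text
clock: 14.5
tcp_pos: [0.4305, -0.1885, 0.1495]
orientation: [-3.103, -0.482, 0.002]
contact_force: [1.3, 1.4, 0.9]
grip_width: 0.0554
gripper_force: 0.0
```

```bash
cat >> h.py <<'E'
def near():
    ci=r.camera_info("wrist");w=r.grab_frame("wrist");p=r.get_obs()["tcp_pos"]*1000
    return [b for b in bars(ci,w) if abs(b[2]-72)<12 and abs(b[3]-25)<7 and abs(b[1]-p[1])<100 and abs(b[0]-p[0])<120]
E
python3 - <<'E'
from h import *
print(near()); go(.43,-.189,.007,18)
E
```

```text
[(430, -189, 71, 24, 18)]
tcp [ 0.4314 -0.1881  0.1502] xang 17.8 shift [-0.002  0.     0.143] spin -0.004
```

Call:
play_rows --targets "-0.3 -0.002 0 0.03 0;-0.3 -0.002 0 0.07 0;-0.3 -0.002 0 0.105 0;-0.3 -0.002 0 0.13 0;-0.3 -0.002 0 0.142 0;-0.3 -0.002 0 0.143 0;-0.3 -0.002 0 0.143 0;1 -0.002 0 0.143 0"

```text
clock: 15.22
tcp_pos: [0.4304, -0.1893, 0.0083]
orientation: [3.103, 0.486, 0.004]
contact_force: [1.0, 0.8, 0.3]
grip_width: 0.0449
gripper_force: 0.0
```

Call:
play_rows --targets "1 0 0 0 0;1 0 0 0 0;1 0 0 0 0;1 0 0 0 0;1 0 0 -0.03 0;1 0 0 -0.07 0;1 0 0 -0.11 0;1 0 0 -0.15 0"

```text
clock: 15.88
tcp_pos: [0.4283, -0.1895, 0.1594]
orientation: [3.104, 0.484, 0.0]
contact_force: [0.8, -1.1, -2.3]
grip_width: 0.0227
gripper_force: 59.8
```

Call:
play_rows --targets "1 0 0 -0.04 0;1 0 0 -0.08 0;1 0 0 -0.115 0;1 0 0 -0.115 0"

```text
clock: 16.22
tcp_pos: [0.4324, -0.1909, 0.2801]
orientation: [3.098, 0.483, 0.02]
contact_force: [1.1, -0.6, -0.9]
grip_width: 0.0226
gripper_force: 60.0
```

```bash
python3 -c "
from h import *
hop(-.02,.27)"
```

```text
tcp [ 0.4324 -0.1909  0.2801] xang 17.7 shift [ 0.238 -0.36   0.01 ] spin 0.58
0.022583052206059606 59.956775307655334
```

Call:
play_rows --targets "1 0.167 -0.252 0 0;1 0.167 -0.252 0 0;1 0.167 -0.252 0 0;1 0.167 -0.252 0 0;1 0.167 -0.252 0 0;1 0.167 -0.252 0 0;1 0.167 -0.252 0 0;1 0.167 -0.252 0 0"

```text
clock: 16.88
tcp_pos: [0.5113, 0.1091, 0.2724]
orientation: [-3.098, -0.497, -0.003]
contact_force: [0.1, 0.9, -1.7]
grip_width: 0.0227
gripper_force: 59.8
```

Call:
play_rows --targets "1 0.071 -0.108 0.01 0.58;1 0.071 -0.108 0.01 0.58;1 0.071 -0.108 0.01 0.58;1 0.071 -0.108 0.01 0.58;1 0.071 -0.108 0.01 0.58;1 0.071 -0.108 0.01 0.58;1 0.071 -0.108 0.01 0.58;1 0.071 -0.108 0.01 0.58"

```text
clock: 17.55
tcp_pos: [0.5457, 0.2246, 0.262]
orientation: [3.113, -0.421, 0.0]
contact_force: [1.3, -0.5, -1.3]
grip_width: 0.0225
gripper_force: 59.9
```

```bash
python3 -c "
from h import *
hop(-.02,.135)"
```

```text
tcp [0.5457 0.2246 0.262 ] xang -15.4 shift [ 0.004 -0.001  0.127] spin 0.002
0.0225455355068329 59.855003356933594
```

Call:
play_rows --targets "1 0.004 -0.001 0.04 0;1 0.004 -0.001 0.08 0;1 0.004 -0.001 0.11 0;1 0.004 -0.001 0.125 0;1 0.004 -0.001 0.127 0;1 0.004 -0.001 0.127 0;0.2 0.004 -0.001 0.127 0;0.2 0.004 -0.001 0.127 0"

```text
clock: 18.22
tcp_pos: [0.5514, 0.226, 0.1373]
orientation: [-3.111, 0.423, -0.005]
contact_force: [-0.2, -0.1, -0.4]
grip_width: 0.0341
gripper_force: 0.0
```

Call:
play_rows --targets "0.2 0 0 0 0;0.2 0 0 0 0;0.2 0 0 -0.03 0;0.2 0 0 -0.07 0;0.2 0 0 -0.11 0;-0.3 0 0 -0.14 0;-0.3 0 0 -0.14 0;-0.3 0 0 -0.14 0"

```text
clock: 18.88
tcp_pos: [0.5512, 0.2263, 0.278]
orientation: [-3.11, 0.423, -0.008]
contact_force: [-0.3, 0.5, -0.7]
grip_width: 0.0557
gripper_force: 0.0
```

Run:
```python
from h import *
ct=r.camera_info("top");t=r.grab_frame("top")
print(bars(ct,t,[(300,201),(376,201),(377,280),(302,280)]))
ci=r.camera_info("wrist");w=r.grab_frame("wrist");print(bars(ci,w,[(245,145),(350,145),(350,240),(245,240)],.13))
go(.442,-.348,.15,18)
```

```text
[(442, -348, 71, 26, 18), (581, -339, 68, 27, 44)]
[(543, 224, 85, 62, -15)]
tcp [0.5495 0.2254 0.2746] xang -15.5 shift [0.049 0.581 0.125] spin -0.584
```

Call:
play_rows --targets "-0.3 0.026 0.31 0 0;-0.3 0.026 0.31 0 0;-0.3 0.026 0.31 0 0;-0.3 0.026 0.31 0 0;-0.3 0.026 0.31 0 0;-0.3 0.026 0.31 0 0;-0.3 0.026 0.31 0 0;-0.3 0.026 0.31 0 0"

```text
clock: 19.65
tcp_pos: [0.4895, -0.086, 0.2735]
orientation: [3.109, -0.433, -0.005]
contact_force: [0.4, -0.9, 0.2]
grip_width: 0.056
gripper_force: 0.0
```

Call:
play_rows --targets "-0.3 0.023 0.271 0.125 -0.58;-0.3 0.023 0.271 0.125 -0.58;-0.3 0.023 0.271 0.125 -0.58;-0.3 0.023 0.271 0.125 -0.58;-0.3 0.023 0.271 0.125 -0.58;-0.3 0.023 0.271 0.125 -0.58;-0.3 0.023 0.271 0.125 -0.58;-0.3 0.023 0.271 0.125 -0.58"

```text
clock: 20.32
tcp_pos: [0.4385, -0.3505, 0.1468]
orientation: [-3.103, -0.479, 0.007]
contact_force: [-0.6, -1.4, 0.0]
grip_width: 0.0554
gripper_force: 0.0
```

Call:
play_rows --targets "-0.3 0 0 0 0;-0.3 0 0 0 0;-0.3 0 0 0 0"

```text
clock: 20.57
tcp_pos: [0.4419, -0.3461, 0.1491]
orientation: [-3.102, -0.486, 0.002]
contact_force: [0.5, 0.2, 0.2]
grip_width: 0.0557
gripper_force: 0.0
```

Run:
```python
from h import *
print(near()); go(.442,-.348,.007,18)
```

```text
[(440, -348, 72, 24, 19)]
tcp [ 0.4425 -0.3457  0.1497] xang 17.9 shift [-0.001  0.002  0.143] spin -0.002
```

Call:
play_rows --targets "-0.3 -0.002 0.002 0.03 0;-0.3 -0.002 0.002 0.07 0;-0.3 -0.002 0.002 0.105 0;-0.3 -0.002 0.002 0.13 0;-0.3 -0.002 0.002 0.142 0;-0.3 -0.002 0.002 0.143 0;-0.3 -0.002 0.002 0.143 0;1 -0.002 0.002 0.143 0"

```text
clock: 21.28
tcp_pos: [0.4423, -0.3503, 0.0087]
orientation: [3.102, 0.485, 0.004]
contact_force: [-0.2, -1.0, 0.2]
grip_width: 0.0449
gripper_force: 0.0
```

Call:
play_rows --targets "1 0 0 0 0;1 0 0 0 0;1 0 0 0 0;1 0 0 0 0;1 0 0 -0.03 0;1 0 0 -0.07 0;1 0 0 -0.11 0;1 0 0 -0.15 0"

```text
clock: 21.95
tcp_pos: [0.4403, -0.3498, 0.1594]
orientation: [3.104, 0.484, 0.0]
contact_force: [0.4, -0.1, -1.1]
grip_width: 0.0224
gripper_force: 59.5
```

Call:
play_rows --targets "1 0 0 -0.04 0;1 0 0 -0.08 0;1 0 0 -0.125 0;1 0 0 -0.125 0;1 0 0 -0.125 0"

```text
clock: 22.37
tcp_pos: [0.442, -0.3509, 0.2861]
orientation: [3.099, 0.483, 0.009]
contact_force: [-1.0, -0.3, -2.2]
grip_width: 0.0225
gripper_force: 59.6
```

```bash
python3 -c "
from h import *
hop(.02,.28)"
```

```text
tcp [ 0.442  -0.3509  0.2861] xang 17.7 shift [ 0.3   -0.549  0.004] spin 0.58
0.022489380948643802 59.591639041900635
```

Call:
play_rows --targets "1 0.15 -0.275 0 0;1 0.15 -0.275 0 0;1 0.15 -0.275 0 0;1 0.15 -0.275 0 0;1 0.15 -0.275 0 0;1 0.15 -0.275 0 0;1 0.15 -0.275 0 0;1 0.15 -0.275 0 0"

```text
clock: 23.03
tcp_pos: [0.499, -0.0364, 0.2806]
orientation: [-3.1, -0.493, 0.003]
contact_force: [0.7, 0.1, -1.8]
grip_width: 0.0227
gripper_force: 59.6
```

Call:
play_rows --targets "1 0.15 -0.274 0 0.58;1 0.15 -0.274 0 0.58;1 0.15 -0.274 0 0.58;1 0.15 -0.274 0 0.58;1 0.15 -0.274 0 0.58;1 0.15 -0.274 0 0.58;1 0.15 -0.274 0 0.58;1 0.15 -0.274 0 0.58"

```text
clock: 23.7
tcp_pos: [0.5579, 0.2643, 0.2801]
orientation: [3.111, -0.423, -0.004]
contact_force: [0.5, -1.2, -1.2]
grip_width: 0.0224
gripper_force: 59.7
```

Call:
play_rows --targets "1 0 0 0 0;1 0 0 0 0"

```text
clock: 23.87
tcp_pos: [0.557, 0.2661, 0.2796]
orientation: [3.113, -0.414, -0.006]
contact_force: [-0.8, -0.3, -1.0]
grip_width: 0.0227
gripper_force: 59.7
```

```bash
python3 -c "
from h import *
hop(.02,.145)"
```

```text
tcp [0.557  0.2661 0.2796] xang -15.2 shift [0.004 0.002 0.135] spin 0.006
0.022682188070997325 59.729347229003906
```

Call:
play_rows --targets "1 0.004 0.002 0.04 0;1 0.004 0.002 0.08 0;1 0.004 0.002 0.115 0;1 0.004 0.002 0.13 0;1 0.004 0.002 0.135 0;1 0.004 0.002 0.135 0;0.2 0.004 0.002 0.135 0;0.2 0.004 0.002 0.135 0"

```text
clock: 24.53
tcp_pos: [0.5635, 0.2603, 0.1491]
orientation: [-3.111, 0.424, -0.005]
contact_force: [-0.6, -0.2, 0.5]
grip_width: 0.0343
gripper_force: 0.0
```

Call:
play_rows --targets "0.2 0 0 0 0;0.2 0 0 0 0;0.2 0 0 -0.03 0;0.2 0 0 -0.07 0;0.2 0 0 -0.11 0;-0.3 0 0 -0.14 0;-0.3 0 0 -0.14 0;-0.3 0 0 -0.14 0"

```text
clock: 25.2
tcp_pos: [0.5634, 0.2609, 0.2903]
orientation: [-3.11, 0.423, -0.008]
contact_force: [-0.3, -1.0, 0.3]
grip_width: 0.0551
gripper_force: 0.0
```

Run:
```python
from h import *
ct=r.camera_info("top");t=r.grab_frame("top")
print(bars(ct,t,[(300,201),(376,201),(377,280),(302,280)]))
ci=r.camera_info("wrist");w=r.grab_frame("wrist");print(bars(ci,w,[(245,145),(350,145),(350,240),(245,240)],.14))
cv2.imwrite("pics/w3.png",w[:,:,::-1])
go(.581,-.337,.15,45)
```

```text
[(581, -338, 68, 27, 46)]
[(550, 243, 95, 84, 75), (598, 229, 93, 12, 68)]
tcp [0.5618 0.2598 0.2867] xang -15.5 shift [0.178 0.57  0.137] spin -1.056
```

View pics/w3.png

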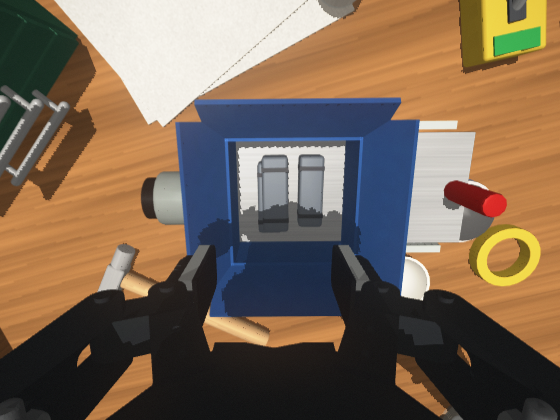

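Three bars are in, two side by side and the third stacked on the first at (273,190). Fetching the last one.

Call:
play_rows --targets "-0.3 0.09 0.285 0 0;-0.3 0.09 0.285 0 0;-0.3 0.09 0.285 0 0;-0.3 0.09 0.285 0 0;-0.3 0.09 0.285 0 0;-0.3 0.09 0.285 0 0;-0.3 0.09 0.285 0 0;-0.3 0.09 0.285 0 0"

```text
clock: 25.97
tcp_pos: [0.5715, -0.0484, 0.2853]
orientation: [3.106, -0.44, -0.004]
contact_force: [-0.6, -1.6, -0.4]
grip_width: 0.0558
gripper_force: 0.0
```

Call:
play_rows --targets "-0.3 0.088 0.285 0.137 -0.8;-0.3 0.088 0.285 0.137 -0.8;-0.3 0.088 0.285 0.137 -0.8;-0.3 0.088 0.285 0.137 -0.8;-0.3 0.088 0.285 0.137 -0.8;-0.3 0.088 0.285 0.137 -0.8;-0.3 0.088 0.285 0.137 -0.8;-0.3 0.088 0.285 0.137 -0.8"

```text
clock: 26.63
tcp_pos: [0.5799, -0.3387, 0.1471]
orientation: [-3.029, -0.825, 0.004]
contact_force: [0.6, 0.2, 0.5]
grip_width: 0.0557
gripper_force: 0.0
```

Call:
play_rows --targets "-0.3 0 0 0 -0.12;-0.3 0 0 0 -0.25;-0.3 0 0 0 -0.25;-0.3 0 0 0 -0.25;-0.3 0 0 0 -0.25"

```text
clock: 27.05
tcp_pos: [0.5814, -0.3358, 0.1494]
orientation: [-2.906, -1.19, 0.001]
contact_force: [0.7, 0.6, 0.7]
grip_width: 0.0557
gripper_force: 0.0
```

Run:
```python
from h import *
print(near()); go(.581,-.337,.007,45)
```

```text
[(580, -339, 72, 24, 45)]
tcp [ 0.5817 -0.3359  0.1498] xang 44.6 shift [-0.001  0.     0.143] spin -0.007
```

Call:
play_rows --targets "-0.3 -0.003 0.001 0.03 0;-0.3 -0.003 0.001 0.07 0;-0.3 -0.003 0.001 0.105 0;-0.3 -0.003 0.001 0.13 0;-0.3 -0.003 0.001 0.142 0;-0.3 -0.003 0.001 0.143 0;-0.3 -0.003 0.001 0.143 0;1 -0.003 0.001 0.143 0"

```text
clock: 27.77
tcp_pos: [0.5818, -0.3401, 0.0091]
orientation: [2.904, 1.193, 0.003]
contact_force: [0.7, 0.0, -0.4]
grip_width: 0.0448
gripper_force: 0.0
```

Call:
play_rows --targets "1 0 0 0 0;1 0 0 0 0;1 0 0 0 0;1 0 0 0 0;1 0 0 -0.03 0;1 0 0 -0.07 0;1 0 0 -0.11 0;1 0 0 -0.15 0"

```text
clock: 28.43
tcp_pos: [0.5796, -0.3394, 0.159]
orientation: [-2.906, -1.194, 0.0]
contact_force: [1.2, -0.7, -2.9]
grip_width: 0.0224
gripper_force: 60.0
```

Call:
play_rows --targets "1 0 0 -0.04 0;1 0 0 -0.08 0;1 0 0 -0.125 0;1 0 0 -0.125 0;1 0 0 -0.125 0"

```text
clock: 28.85
tcp_pos: [0.5816, -0.3402, 0.2865]
orientation: [2.901, 1.191, 0.008]
contact_force: [-0.4, -0.6, -2.5]
grip_width: 0.0224
gripper_force: 60.2
```

```bash
python3 -c "
from h import *
hop(-.02,.28)"
```

```text
tcp [ 0.5816 -0.3402  0.2865] xang 44.7 shift [ 0.374 -0.424  0.004] spin 1.05
0.02237160991273022 60.18119931221008
```

Call:
play_rows --targets "1 0.187 -0.212 0 0;1 0.187 -0.212 0 0;1 0.187 -0.212 0 0;1 0.187 -0.212 0 0;1 0.187 -0.212 0 0;1 0.187 -0.212 0 0;1 0.187 -0.212 0 0;1 0.187 -0.212 0 0"

```text
clock: 29.52
tcp_pos: [0.5623, -0.0476, 0.2806]
orientation: [-2.894, -1.209, 0.001]
contact_force: [-0.3, 0.9, -1.0]
grip_width: 0.0224
gripper_force: 60.1
```

Call:
play_rows --targets "1 0.187 -0.212 0 0.8;1 0.187 -0.212 0 0.8;1 0.187 -0.212 0 0.8;1 0.187 -0.212 0 0.8;1 0.187 -0.212 0 0.8;1 0.187 -0.212 0 0.8;1 0.187 -0.212 0 0.8;1 0.187 -0.212 0 0.8"

```text
clock: 30.18
tcp_pos: [0.5447, 0.2327, 0.2804]
orientation: [-3.138, 0.028, 0.005]
contact_force: [-0.4, 1.0, -3.2]
grip_width: 0.0226
gripper_force: 60.2
```

Call:
play_rows --targets "1 0 0 0 0.12;1 0 0 0 0.25;1 0 0 0 0.25;1 0 0 0 0.25;1 0 0 0 0.25"

```text
clock: 30.6
tcp_pos: [0.5477, 0.2242, 0.2811]
orientation: [3.113, -0.418, -0.002]
contact_force: [0.2, 0.3, -2.9]
grip_width: 0.0223
gripper_force: 60.2
```

```bash
python3 -c "
from h import *
hop(-.02,.145)"
```

```text
tcp [0.5477 0.2242 0.2811] xang -15.3 shift [ 0.002 -0.001  0.136] spin 0.003
0.02226949282223108 60.186012983322144
```

Call:
play_rows --targets "1 0.002 -0.001 0.04 0;1 0.002 -0.001 0.08 0;1 0.002 -0.001 0.115 0;1 0.002 -0.001 0.13 0;1 0.002 -0.001 0.135 0;1 0.002 -0.001 0.135 0;0.2 0.002 -0.001 0.135 0;0.2 0.002 -0.001 0.135 0"

```text
clock: 31.27
tcp_pos: [0.5517, 0.2259, 0.1492]
orientation: [-3.111, 0.422, -0.005]
contact_force: [-0.5, -0.1, 0.5]
grip_width: 0.0341
gripper_force: 0.3
```

Call:
play_rows --targets "0.2 0 0 0 0;0.2 0 0 0 0;0.2 0 0 -0.03 0;0.2 0 0 -0.07 0;0.2 0 0 -0.11 0;1 0 0 -0.14 0;1 0 0 -0.14 0;1 0 0 -0.14 0"

```text
clock: 31.93
tcp_pos: [0.5514, 0.2262, 0.2903]
orientation: [-3.11, 0.422, -0.008]
contact_force: [-0.2, 0.2, -0.8]
grip_width: 0.0004
gripper_force: 0.0
```

Run:
```python
from h import *
ct,cs=r.camera_info("top"),r.camera_info("side");t,s=r.grab_frame("top"),r.grab_frame("side")
print(bars(ct,t,[(300,201),(376,201),(377,280),(302,280)]))
w=r.grab_frame("wrist")
cv2.imwrite("pics/w4.png",w[:,:,::-1])
T=[cen(c) for c in blobs(red(hsv(t)),6)];S=[cen(c) for c in blobs(red(hsv(s)),6)]
for u in T:
    for v in S:
        p,e=tri(ct,u,cs,v)
        if e<.006 and p[2]>.08:print(np.round(p,4),round(e,4))
go(.77,-.045,.28,0)
```

```text
[]
[0.5118 0.0825 0.1404] 0.0016
[ 0.7148 -0.0453  0.1058] 0.0008
tcp [0.5496 0.225  0.286 ] xang -15.5 shift [0.284 0.201 0.006] spin -0.27
```

View pics/w4.png

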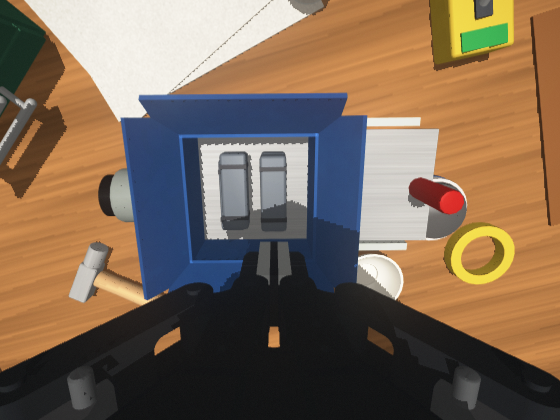

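All four bars are in (two stacks at (234,190) and (272,190)), the board is empty and the gate shut. Now the isolator.

Call:
play_rows --targets "1 0.284 0.201 0 -0.27;1 0.284 0.201 0 -0.27;1 0.284 0.201 0 -0.27;1 0.284 0.201 0 -0.27;1 0.284 0.201 0 -0.27;1 0.284 0.201 0 -0.27;1 0.284 0.201 0 -0.27;1 0.284 0.201 0 -0.27"

```text
clock: 32.75
tcp_pos: [0.7605, -0.0337, 0.285]
orientation: [3.141, -0.0, -0.005]
contact_force: [1.3, 0.6, 0.5]
grip_width: 0.0004
gripper_force: 0.0
```

```bash
python3 -c "
from h import *
go(.77,-.045,.1,0)"
```

```text
tcp [ 0.7605 -0.0337  0.285 ] xang -0.0 shift [0.01  0.011 0.185] spin -0.0
```

Call:
play_rows --targets "1 0.01 0.008 0 0;1 0.01 0.008 0.04 0;1 0.01 0.008 0.08 0;1 0.01 0.008 0.12 0;1 0.01 0.008 0.15 0;1 0.01 0.008 0.175 0;1 0.01 0.008 0.183 0;1 0.01 0.008 0.183 0"

```text
clock: 33.42
tcp_pos: [0.7675, -0.0399, 0.0995]
orientation: [3.142, 0.0, -0.012]
contact_force: [-0.1, 0.2, -0.2]
grip_width: 0.0002
gripper_force: 0.0
```

```bash
python3 -c "
from h import *
go(.682,-.0445,.107,0)"
```

```text
tcp [ 0.7675 -0.0399  0.0995] xang 0.0 shift [-0.086  0.005 -0.007] spin 0.0
```

Call:
play_rows --targets "1 -0.01 0.005 0 0;1 -0.02 0.005 0 0;1 -0.035 0.005 0 0;1 -0.047 0.005 -0.004 0;1 -0.057 0.005 -0.006 0;1 -0.067 0.005 -0.006 0;1 -0.077 0.005 -0.006 0;1 -0.086 0.005 -0.006 0"

```text
clock: 34.08
tcp_pos: [0.685, -0.0448, 0.1124]
orientation: [3.141, -0.0, 0.006]
contact_force: [-0.5, -0.1, 0.6]
grip_width: -0.0002
gripper_force: 0.0
```

Call:
play_rows --targets "1 0 0 0 0;1 0.03 0 0 0;1 0.07 0 0 0;1 0.08 0 -0.03 0;1 0.08 0 -0.07 0;1 0.08 0 -0.11 0;1 0.08 0 -0.15 0;1 0.08 0 -0.15 0"

```text
clock: 34.75
tcp_pos: [0.7691, -0.0445, 0.2719]
orientation: [-3.141, 0.001, -0.026]
contact_force: [1.1, -0.5, 1.2]
grip_width: -0.0002
gripper_force: 0.0
```

Call:
play_rows --targets "1 0 0.3 0 0;1 0 0.3 0 0;1 0 0.3 0 0;1 0 0.3 0 0;1 0 0.3 0 0;1 0 0.3 0 0;1 0 0.3 0 0;1 0 0.3 0 0"

```text
clock: 35.42
tcp_pos: [0.7614, -0.3564, 0.2598]
orientation: [3.135, -0.016, -0.002]
contact_force: [-1.2, -1.8, 0.0]
grip_width: 0.0001
gripper_force: 0.0
```

Run:
```python
from h import *
ct,cs=r.camera_info("top"),r.camera_info("side");t,s=r.grab_frame("top"),r.grab_frame("side")
T=[cen(c) for c in blobs(red(hsv(t)),6)];S=[cen(c) for c in blobs(red(hsv(s)),6)]
for u in T:
    for v in S:
        p,e=tri(ct,u,cs,v)
        if e<.006 and p[2]>.08:print(np.round(p,4),round(e,4))
print(bars(ct,t,[(300,201),(376,201),(377,280),(302,280)]))
cv2.imwrite("pics/f.png",t[:,:,::-1])
```

```text
[0.5117 0.0824 0.1404] 0.0014
[ 0.6365 -0.04    0.1057] 0.0008
[(489, -312, 228, 156, -1)]
```

View pics/f.png

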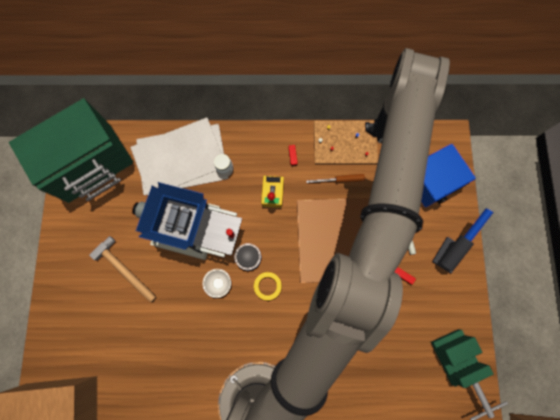

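Ball is back at (272,195) over green (ON), the raw bars are in the hopper at (180,218), the gate knob is unmoved at (230,233), the other items are in place, and the arm is clear.

```bash
python3 -c "
from bench import r
print(r.hand_in())"
```

```text
the job is handed in; nothing more can be done
None
```

The batch change is done and handed in: both finished brass pieces dropped into the tray, the gate is shut, all four raw paperweights are in the hopper, and the isolator went back on last.

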